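Find the full test mass by its heft and weigh it in on the dial balance

ROBOT

A 6-joint arm with a two-finger parallel gripper is mounted at the origin on a cart in front of the work surface, level with it; the furniture and walls round the work are solid. World frame = base frame: x ahead of the robot, y to its left, z up, the work surface at z = 0. Lengths are in mm, angles in degrees, forces in N, time in s.
With the tool pointing down it reaches from about 350 to 850 mm from the base axis. Payload 8.1 kg.
Tool frame: the origin (TCP) lies on the centre line of the jaws, within the pads' length; the fingertips stand 14 mm ahead of it and the grasp point (between the pads) lies 5 mm behind it; z points along the fingers, y is the line along which they close (so a half turn about z gives the same grasp; the last joint's range is limited). The gripper opens to 85 mm and grips with 20 to 120 N. Pads are 22 mm wide; open, the fingers measure 114 mm over their backs; the gripper's body (76 mm by 85 mm) begins 54 mm behind the grasp point. The pads swing forward as they close: fully open they stand 13 mm farther back than shut.
Start: joints at [-4.893, 7.471, 85.268, -0, 87.261, -4.893], TCP at [600.004, 0.022, 211.192] pointing down, gripper open.
Joint ranges: [-169.43, 169.43], [-51.17, 129.36], [1.28, 143.12], [-76.62, 256.62], [0, 156.53], [-152.29, 152.29]. Speed limits (degrees/s): [136.94, 136.94, 159.86, 180, 180, 180].

INTERFACE

Orientations are given as [roll, pitch, yaw] about the fixed x, y, z axes, in that order (R = Rz(yaw) Ry(pitch) Rx(roll)).
In Python, from bench import sense, snapshot, camera_info, hand_in gives the robot as it stands. The module is installed in compiled form; this text tells all that it offers.
- The arm moves only by the tool apply_moves, never from a script. Its argument "deltas" is a list of rows, each a list of 7 numbers: the shift along the tool's x, y, z scaled (see below), then the turn, a rotation vector about the tool's x, y, z scaled (see below), then the opening, from 0 (shut) to 1 (fully open). In form: [[dx, dy, dz, ax, ay, az, claw], ...]. A call has 1 to 8 rows; each row shifts and turns the commanded pose from where the row before left it, along the tool's axes as they then stand; what a row does not reach is not made up. The controller multiplies each number of a shift by 0.03 m and each number of a turn by 0.08 rad. A row lasts 1/8 s, in which the tool goes at most 62.5 mm and 10.7 degrees, less where a joint would pass 70% of its speed; a pose out of reach is approached as far as the arm can. A call with a number of a shift or a turn outside -1 to 1 is refused whole. A call with a gripper value outside its range is refused whole. The fingers move at their own pace and stop on an object; "grip_force" is the grip in N (left out, the last holds). Time passes only in rows, so rows that do not move let the fingers close. It gives the time, the measured TCP pose, the force, the opening and the grip force at its end, in the units of the state.
- sense(): the state, without advancing time (a new reading comes with each control period).
- snapshot(name): name is "scene" or "side" or "wrist"; returns the picture (400x640x3 uint8, red, green, blue); there is no depth.
- camera_info(name): a dict with "vertical_fov" (degrees; the focal length in pixels is half the picture's height over the tangent of half this angle, whatever the lens; pixels are square), "cx", "cy" (the principal point, pixels), "origin" and "rotation" of the camera in the world; the wrist camera has in their place "tool_from_camera" (4x4, takes a point from camera to tool coordinates, whose origin is the TCP and whose axes are the flange's). Camera axes: x right, y up, looking along -z (the intrinsics and any distortion apply to the point x, -y, -z); pixel columns grow to the right and rows downward; lengths in mm; the calibration is good to about 2 mm. A picture is of the moment at which its call begins: read the wrist's pose just before it. camera_info takes no time and is no camera call.
- hand_in(): hands the job in; it is judged then, once.
The state is a dict: "time": time; "joint_pos": joint angles; "qd": joint speeds; "joint_efforts": joint torques, N m; "tool_pos": TCP position; "tcp_rot": TCP orientation; "ft_force": force on the tool from outside, world axes, zero at the start; "wrist_torque": the same for the moment, N m; "finger_gap": finger opening in mm; "grip_force": force on a finger pad.
Only numpy, scipy, OpenCV 4.12 (cv2) and the standard library are available. Lean on these libraries where they do the work, as an engineer would, in place of code of your own. Each camera call takes 0.05 s, during which the arm holds its last target. There are 200 camera calls.

TASK

Three test masses that look alike stand on the rubber mat, but two are hollow dummies: find the solid one by feeling which is by far the heaviest, and stand it upright on the pan of the dial balance, gently. Then turn the balance's dial until the pointer comes to rest on the broad centre mark. Leave the two dummies standing upright on the mat and do not disturb the other things on the bench.

Things in the scene. Friction and masses are not known exactly. Their poses are not given: they have to be found in the camera images.
- test_mass_1: one of three test masses that look exactly alike: plain grey steel cylinder 46 mm across and 69 mm high, with a thin wire eye on top up to 97 mm (grip the cylinder, not the eye); origin at the centre of its underside, z up. One of the three is solid and weighs 620 to 940 g, the other two are hollow dummies of 220 to 340 g; which is which changes and shows only in the weight
- test_mass_2: one of three test masses that look exactly alike: plain grey steel cylinder 46 mm across and 69 mm high, with a thin wire eye on top up to 97 mm (grip the cylinder, not the eye); origin at the centre of its underside, z up. One of the three is solid and weighs 620 to 940 g, the other two are hollow dummies of 220 to 340 g; which is which changes and shows only in the weight
- test_mass_3: one of three test masses that look exactly alike: plain grey steel cylinder 46 mm across and 69 mm high, with a thin wire eye on top up to 97 mm (grip the cylinder, not the eye); origin at the centre of its underside, z up. One of the three is solid and weighs 620 to 940 g, the other two are hollow dummies of 220 to 340 g; which is which changes and shows only in the weight
- bench_mat: grey rubber mat 240 x 280 x 3 mm, fixed to the bench; the masses, amber bottle, thickness gauge, slide rack, tin and marker lie or stand on it. Origin at the centre of its underside
- balance: housing of the dial balance, fixed: box 150 mm (x) by 300 mm (y), flat top (deck) 60 mm above the bench; origin at the centre of its underside, front to -x. Steel pan at the left (+y) end, dial at the right (-y). On the deck at the back stands the pointer's hood, a closed box with clear front: x 34 to 70 mm, y -43 to 43 mm, 68 mm high above the deck
- pan: round flat steel pan, 88 mm across, on a stem; origin at the centre of its upper face (86 mm above the bench when the pointer is at the centre). It stays level, rises 5 mm when empty and sinks 5 mm when overloaded
- pointer (a joint): angle of the balance's black needle (62 mm long, behind the hood's clear front): 0 at the broad centre mark (0.07 wide); negative, to the right (stop at -0.2), when the pan is too light for the dial's setting, positive, to the left towards the pan (stop at 0.2), when too heavy. 100 g moves it by 0.12; it settles in about half a second
- dial (a joint): angle of the dial, growing clockwise seen from above, 0 to 2.0. The pointer stands at the centre for a load of 500 g + 300 g x angle. First long tick = 500 g, long ticks every 100 g (1/3 rad), short ones between. Stays where it is left; starts near the low end. It tilts up to 0.04 rad with the balance's beam, so the pointer reads true only when the dial is let go
- dial_grip (a point): on the dial's axis in its black bar grip, 94 mm above the bench. The bar is 46 mm long (along this point's x, the white index at its +x end), 13 mm thick (along y), reaching from 23 mm below this point to 10 mm above it; below that a round skirt 60 mm across
- bottle_amber: small amber bottle with black cap, 37 mm across, 95 mm high; origin at the centre of its underside
- thickness_gauge: bench thickness gauge with round clock face, black foot 34 x 52 mm (along y), 88 mm high; origin at the centre of its underside
- tape_roll: narrow roll of red tape lying flat, 80 mm across, 15 mm high; origin at the centre of its underside
- wash_bottle: white squeeze bottle with red bent spout, 55 mm across and 133 mm high to its cap, the spout (90 mm over all) up to 171 mm; origin under the middle of the whole, the bottle's axis 18 mm from it along its own x
- sample_tin: round grey sample tin, 66 mm across, 23 mm high; origin at the centre of its underside
- stopwatch: black digital stopwatch lying face up, 70 x 58 x 17 mm; origin at the centre of its underside
- lab_roller: rubber hand roller with black handle, 61 x 254 mm (along y), 95 mm high; origin at the centre of its underside
- wide_tape_roll: wide roll of tan tape lying flat, 84 mm across, 48 mm high; origin at the centre of its underside
- slide_rack: purple slide rack, an upright grid 22 mm thick (x), 60 mm wide (y), 74 mm high; origin at the centre of its underside
- marker: felt marker lying on the far edge of the mat, 132 mm long (along y), 18 mm thick; origin at the centre of its underside
There are look-alikes about, which are no part of the job. Leave any green look-alike of the test_mass_1 alone.

How it is judged (in metres and radians):
At the end, for the whole second after the job is handed in: One test mass stands upright (within 0.1 rad) on the pan, its axis within 25 mm of the pan's centre, and the pointer rests on the centre mark (within 0.04 rad, not swinging), which only the solid one can do; the other two stand upright and at rest on the mat; everything is released ((((horizontal distance between test_mass_1 and pan below 0.025 m and z of test_mass_1 in the frame of pan between -0.006 and 0.006 m and angle between test_mass_1's own z axis and vertical below 0.1 rad and linear speed of test_mass_1 below 0.02 m/s) and (angle between test_mass_2's own z axis and vertical below 0.1 rad and height (world z) of test_mass_2 between -0.006 and 0.01 m and linear speed of test_mass_2 below 0.02 m/s and x of test_mass_2 in the frame of bench_mat between -0.12 and 0.12 m and y of test_mass_2 in the frame of bench_mat between -0.14 and 0.14 m) and (angle between test_mass_3's own z axis and vertical below 0.1 rad and height (world z) of test_mass_3 between -0.006 and 0.01 m and linear speed of test_mass_3 below 0.02 m/s and x of test_mass_3 in the frame of bench_mat between -0.12 and 0.12 m and y of test_mass_3 in the frame of bench_mat between -0.14 and 0.14 m)) or ((horizontal distance between test_mass_2 and pan below 0.025 m and z of test_mass_2 in the frame of pan between -0.006 and 0.006 m and angle between test_mass_2's own z axis and vertical below 0.1 rad and linear speed of test_mass_2 below 0.02 m/s) and (angle between test_mass_1's own z axis and vertical below 0.1 rad and height (world z) of test_mass_1 between -0.006 and 0.01 m and linear speed of test_mass_1 below 0.02 m/s and x of test_mass_1 in the frame of bench_mat between -0.12 and 0.12 m and y of test_mass_1 in the frame of bench_mat between -0.14 and 0.14 m) and (angle between test_mass_3's own z axis and vertical below 0.1 rad and height (world z) of test_mass_3 between -0.006 and 0.01 m and linear speed of test_mass_3 below 0.02 m/s and x of test_mass_3 in the frame of bench_mat between -0.12 and 0.12 m and y of test_mass_3 in the frame of bench_mat between -0.14 and 0.14 m)) or ((horizontal distance between test_mass_3 and pan below 0.025 m and z of test_mass_3 in the frame of pan between -0.006 and 0.006 m and angle between test_mass_3's own z axis and vertical below 0.1 rad and linear speed of test_mass_3 below 0.02 m/s) and (angle between test_mass_1's own z axis and vertical below 0.1 rad and height (world z) of test_mass_1 between -0.006 and 0.01 m and linear speed of test_mass_1 below 0.02 m/s and x of test_mass_1 in the frame of bench_mat between -0.12 and 0.12 m and y of test_mass_1 in the frame of bench_mat between -0.14 and 0.14 m) and (angle between test_mass_2's own z axis and vertical below 0.1 rad and height (world z) of test_mass_2 between -0.006 and 0.01 m and linear speed of test_mass_2 below 0.02 m/s and x of test_mass_2 in the frame of bench_mat between -0.12 and 0.12 m and y of test_mass_2 in the frame of bench_mat between -0.14 and 0.14 m))) and value of joint pointer between -0.04 and 0.04 rad and velocity of joint pointer between -0.05 and 0.05 rad/s); the robot touches nothing.
It fails at once if one of the other things on the bench is shifted by more than 3 cm or tipped by more than 0.3 rad (distance of any of bottle_amber, thickness_gauge, tape_roll, wash_bottle, sample_tin, stopwatch, lab_roller, wide_tape_roll, slide_rack, marker from where it was at the start of the episode above 0.03 m or angle between any of bottle_amber, thickness_gauge, tape_roll, wash_bottle, sample_tin, stopwatch, lab_roller, wide_tape_roll, slide_rack, marker's own z axis and vertical above 0.3 rad).
It fails at once if a test mass is knocked or laid over (more than 0.6 rad) (angle between any of test_mass_1, test_mass_2, test_mass_3's own z axis and vertical above 0.6 rad).
It fails at once if the pan is struck or pressed with more than 30 N (contact force between pan and anything else above 30 N).
It also fails if it takes over 72 s, if anything falls off the work surface, if the arm or the gripper's body presses on something with over 40 N, if the wrist force passes 120 N, or if a joint passes its speed limit or range.

## Working session

There is one attempt and no reset: what is moved stays moved. The work goes in short steps, Python scripts to look and compute and a tool call to move; the robot and the scene stay as the last step left them, time stands still between calls to the robot, and variables do not carry over. Pictures are saved under pics/ and viewed, at most 10 in all, crops included, and the job is handed in when it is done.

Besides the shell and the picture viewer there is one more tool, called after ">>>" as name([rows], argument=value, ...), one row to a line, values as JSON. apply_moves: Moves the arm, as the interface text tells. Its arguments: {"type":"object","properties":{"deltas":{"type":"array"},"grip_force":{"type":"number"}},"required":["deltas"]}

```bash
mkdir -p pics
cat > h.py <<'E'
import numpy as np,cv2
from bench import sense,snapshot,camera_info
def save(n,f,crop=None,k=1):
    im=snapshot(n)
    if crop: x0,y0,x1,y1=crop; im=im[y0:y1,x0:x1]
    cv2.imwrite('pics/'+f,cv2.resize(im[...,::-1],None,fx=k,fy=k,interpolation=cv2.INTER_CUBIC))
E
python3 - <<'E'
from h import *
s=sense();print(s)
for n in('scene','side','wrist'):
    print(n,camera_info(n)); save(n,n+'0.png')
a=[cv2.imread(f'pics/{n}0.png') for n in('scene','side','wrist')]
E
```

```text
{'time': 0.0, 'joint_pos': array([-4.89456539e+00,  7.51529126e+00,  8.53293270e+01,  1.18487359e-04,
        8.72603579e+01, -4.89265481e+00]), 'qd': array([-0.02392019, -0.06675445, -0.07301286, -0.08975867, -0.00131799,
        0.09124075]), 'joint_efforts': array([-1.90700346e-03, -5.69404185e+01, -5.00557995e+01, -2.19391650e-04,
        1.44415747e-02,  7.24149572e-05]), 'tool_pos': array([5.99421423e+02, 5.69176523e-02, 2.10142085e+02]), 'tcp_rot': array([-1.79895416e+02, -9.07124283e-03,  8.99980754e+01]), 'ft_force': array([ 0.3595063 , -0.6845013 , -0.09908446]), 'wrist_torque': array([ 0.03499432,  0.02569366, -0.0157389 ]), 'grip_force': 0.0, 'finger_gap': 85.48429046445018}
scene {'vertical_fov': 45.66229714197321, 'cx': 322.6272709374883, 'cy': 196.1775350690448, 'origin': array([-502.01776892,  846.71207431, 1519.10293206]), 'rotation': array([  43.13099687,    0.42653827, -127.86931925])}
side {'vertical_fov': 49.640701550807435, 'cx': 317.1496587936926, 'cy': 202.9916204628056, 'origin': array([  -68.04143715, -1092.30060047,   982.36966786]), 'rotation': array([ 55.90959146,   0.38249498, -28.9555579 ])}
wrist {'vertical_fov': 60.47654183319411, 'cx': 320.20025336238666, 'cy': 197.2003638967022, 'tool_from_camera': array([[-2.73095072e-04,  9.45468161e-01,  3.25714419e-01,
         8.55206787e+01],
       [ 9.99999462e-01, -6.77694361e-05,  1.03516685e-03,
        -8.28595495e-01],
       [ 1.00079078e-03,  3.25714526e-01, -9.45467633e-01,
        -1.62619389e+02],
       [ 0.00000000e+00,  0.00000000e+00,  0.00000000e+00,
         1.00000000e+00]])}
```

View pics/scene0.png

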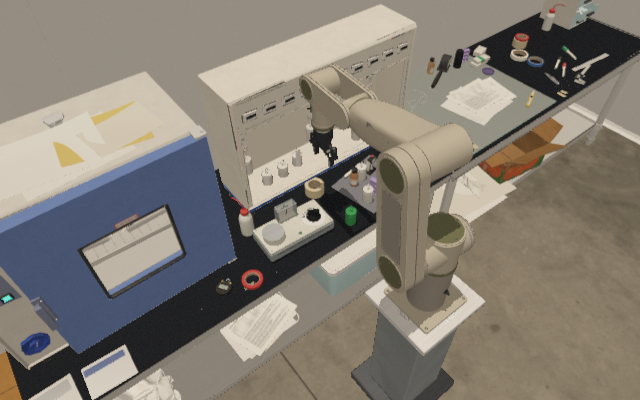

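View pics/side0.png

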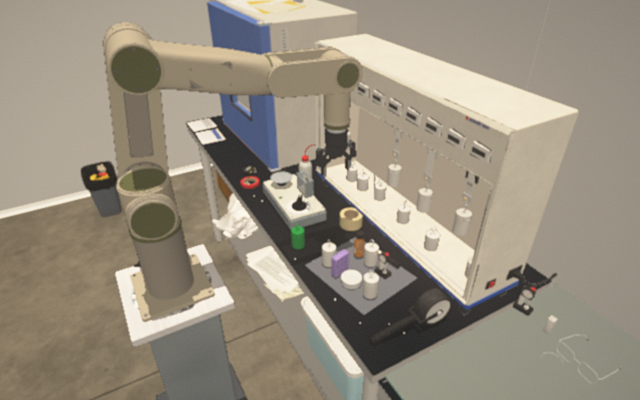

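The side view shows the mat at about (360,275), with white-grey masses near (329,253), (372,254) and (371,286). The green look-alike is at (298,237) and the balance at (295,200). More grey cylinders stand in the cabinet behind, and they are not part of the job.

Run:
```python
from h import *
im=cv2.imread('pics/side0.png')[160:350,230:460]
cv2.imwrite('pics/sidec.png',cv2.resize(im,None,fx=3.2,fy=3.2,interpolation=cv2.INTER_CUBIC)[:600,:800])
```

```text
(no output)
```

View pics/sidec.png

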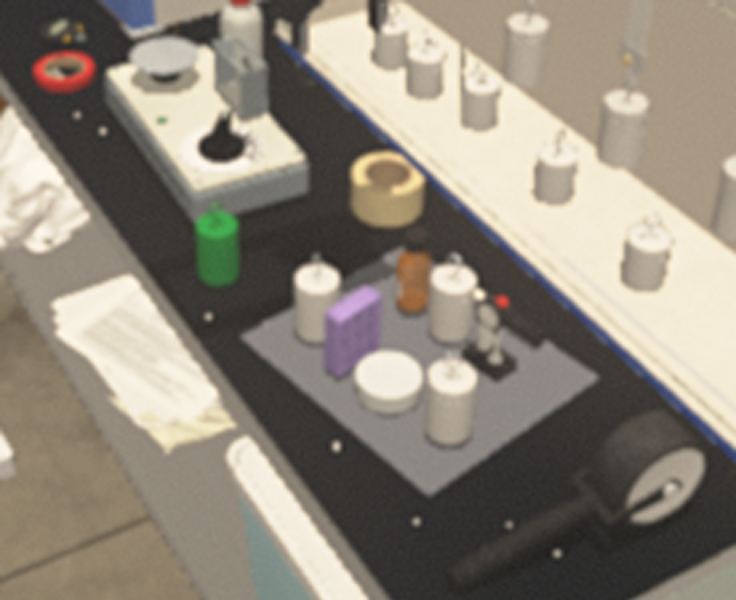

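View pics/wrist0.png

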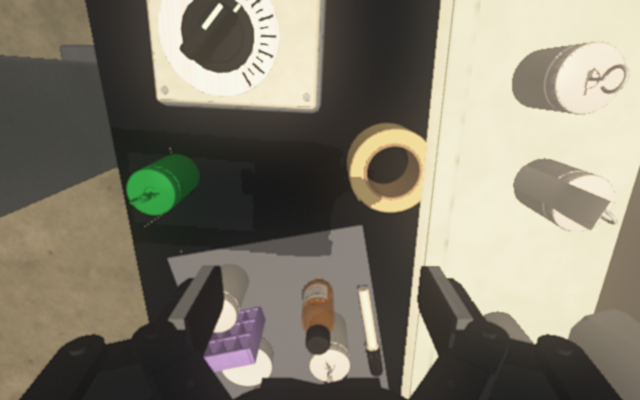

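The crop shows three mat masses, with top-face centres at crop (317,275), (453,278) and (452,377). Close to them are the purple rack, amber bottle, tin and gauge. The pan is at (164,56) and the dial at (222,148). The wrist view shows the dial at (214,38), its white index pointing up and to the left, and the green look-alike at (160,185).

```bash
cat >> h.py <<'E'
from scipy.spatial.transform import Rotation as Ro
def cam(n,s=None):
    c=camera_info(n);f=200/np.tan(np.radians(c['vertical_fov']/2))
    if n!='wrist': return c,f,np.array(c['origin']),Ro.from_euler('xyz',c['rotation'],degrees=True).as_matrix()
    T=c['tool_from_camera'];R=Ro.from_euler('xyz',s['tcp_rot'],degrees=True).as_matrix()
    return c,f,R@T[:3,3]+s['tool_pos'],R@T[:3,:3]
def loc(n,u,v,z,s=None):
    c,f,o,R=cam(n,s);d=R@np.array([(u-c['cx'])/f,-(v-c['cy'])/f,-1]);return (o+d*(z-o[2])/d[2]).round(1)
def proj(n,p,s=None):
    c,f,o,R=cam(n,s);q=R.T@(np.array(p)-o);return np.round([c['cx']+f*q[0]/-q[2],c['cy']-f*q[1]/-q[2]],1)
E
python3 - <<'E'
from h import *
s=sense()
S=lambda u,v:(230+u/3.2,160+v/3.2)
for k,u,v,z in [('a',317,275,72),('a0',317,326,3),('b',453,278,72),('b0',450,328,3),('c',452,377,72),('c0',449,432,3),('pan',164,56,91),('dial',222,146,71),('matL',242,335,3),('matN',430,495,3),('matR',598,378,3),('rack',352,305,77),('tin',389,368,26),('bottlecap',417,238,98),('green',217,225,70),('gaugefoot',488,360,8),('rolltan',387,175,48)]:
    print(k,loc('side',*S(u,v),z))
for k,u,v,z in [('dial',214,38,90),('matTL',168,258,3),('matTR',362,226,3),('a top',225,316,72),('b top',330,366,72),('tin',246,362,26),('bottlecap',317,338,98),('marker',369,325,12),('green',152,193,70),('balBR',320,108,60),('balBL',158,100,60),('rolltan',388,168,48)]:
    print('w',k,loc('wrist',u,v,z,s))
E
```

```text
a [ 490.3 -151.1   72. ]
a0 [ 490.6 -151.8    3. ]
b [ 608.7 -223.3   72. ]
b0 [ 610.5 -222.9    3. ]
c [ 525.4 -341.    72. ]
c0 [ 524.8 -344.5    3. ]
pan [527.2 294.8  91. ]
dial [512.4 106.2  71. ]
matL [ 415.4 -125.5    3. ]
matN [ 465.  -400.4    3. ]
matR [ 697.  -356.9    3. ]
rack [ 494.2 -213.2   77. ]
tin [ 508.4 -262.1   26. ]
bottlecap [ 593.8 -177.4   98. ]
green [440.  -23.9  70. ]
gaugefoot [ 613.  -285.9    8. ]
rolltan [666.4 -10.6  48. ]
w dial [518.3 114.8  90. ]
w matTL [ 412.9 -120.2    3. ]
w matTR [647.1 -77.6   3. ]
w a top [ 497.8 -150.7   72. ]
w b top [ 609.1 -217.5   72. ]
w tin [ 502.8 -257.6   26. ]
w bottlecap [ 595.  -156.2   98. ]
w marker [ 660.2 -211.2   12. ]
w green [441.5 -14.8  70. ]
w balBR [598.   61.3  60. ]
w balBL [455.4  68.1  60. ]
w rolltan [664.1   3.7  48. ]
```

>>> apply_moves([
  [-0.95,-0.2,0,0,0,0,1],
  [-0.95,-0.2,0,0,0,0,1],
  [-0.95,-0.2,0,0,0,0,1],
  [-0.95,-0.2,0,0,0,0,1],
  [-0.95,-0.2,0,0,0,0,1],
  [-0.95,-0.2,0,0,0,0,1],
  [-0.95,-0.2,0,0,0,0,1],
  [0,0,0,0,0,0,1],
])

```text
time: 1.15
tool_pos: [557.3, -201.2, 210.7]
tcp_rot: [-180.0, 0.0, 89.8]
ft_force: [-0.1, 0.1, -0.5]
finger_gap: 85.7
grip_force: 0.0
```

Run:
```python
from h import *
s=sense();print(s['tool_pos'],s['tcp_rot'],s['ft_force'],s['time']);np.save('s1.npy',s,allow_pickle=True)
save('wrist','w1.png')
```

```text
[ 557.29626743 -201.20066136  210.74157591] [-1.79955431e+02  6.72924494e-03  8.98492144e+01] [-0.05370581  0.13043609 -0.52204135] 1.15
```

View pics/w1.png

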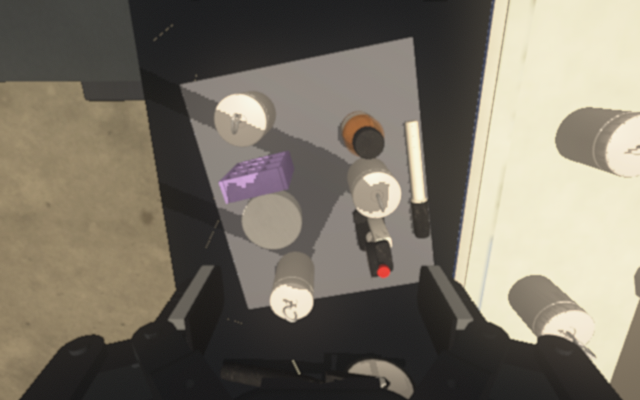

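The three mass tops are at (241,119), (376,194) and (292,299). The rack is at (256,176), the tin at (272,220), the bottle cap at (368,141) and the gauge at (379,255). Nothing stands beside any mass along the image's x direction.

Run:
```python
from h import *
s=sense()
for k,u,v,z in [('a',241,119,72),('b',376,194,72),('c',292,299,72),('cap',368,141,98),('capb',362,132,70),('rackTL',221,183,77),('rackTR',290,154,77),('rackBR',291,174,77),('matTL',181,85,3),('matTR',412,38,3),('matBL',249,308,3),('tin',272,220,26),('gaugetop',384,270,91),('gaugefoot',375,240,10),('markertop',416,124,15)]:
    print('w',k,loc('wrist',u,v,z,s))
```

```text
w a [ 488.2 -146.9   72. ]
w b [ 608.  -215.2   72. ]
w c [ 526.9 -329.6   72. ]
w cap [ 594.9 -161.6   98. ]
w capb [ 593.1 -158.5   70. ]
w rackTL [ 467.  -202.8   77. ]
w rackTR [ 530.  -176.5   77. ]
w rackBR [ 530.3 -194.6   77. ]
w matTL [ 413.5 -119.9    3. ]
w matTR [646.9 -76.4   3. ]
w matBL [ 464.4 -392.4    3. ]
w tin [ 503.3 -260.4   26. ]
w gaugetop [ 616.1 -284.1   91. ]
w gaugefoot [ 620.2 -292.6   10. ]
w markertop [ 654.9 -158.3   15. ]
```

>>> apply_moves([
  [0.59,-0.76,0,0,0,0,1],
  [0.59,-0.76,0.5,0,0,0,1],
  [0.59,-0.75,0.8,0,0,0,1],
  [0,0,0.8,0,0,0,1],
  [0,0,0.8,0,0,0,1],
  [0,0,0,0,0,0,1],
])

```text
time: 1.95
tool_pos: [488.4, -144.6, 122.1]
tcp_rot: [-179.8, -0.1, 90.1]
ft_force: [-0.5, -0.1, 0.2]
finger_gap: 85.3
grip_force: 0.0
```

Run:
```python
from h import *
s=sense();print(s['tool_pos'],s['ft_force'],s['time'])
save('wrist','w2.png')
for z in(72,):
  for dx in (-23,23): print(proj('wrist',[489+dx,-149,z],s))
  for dy in (-23,0,23): print(proj('wrist',[489,-149+dy,z],s))
```

```text
[ 488.37838037 -144.64261853  122.09662089] [-0.46155504 -0.09539041  0.15071232] 1.95
[288.8 220.6]
[357.3 220.8]
[322.9 251.4]
[323.  220.7]
[323.1 188. ]
```

View pics/w2.png

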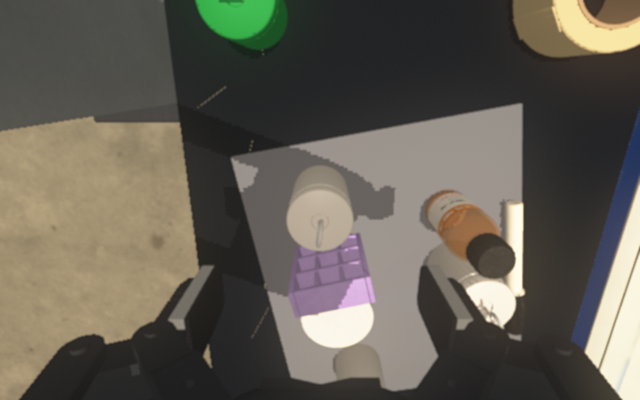

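Mass a's top is at (320,218), which puts it at about (487,-147). The rack stands just below it in the picture, clear of the finger positions. Next I descend and grip.

>>> apply_moves([
  [-0.08,-0.04,0.6,0,0,0,1],
  [0,0,0.6,0,0,0,1],
  [0,0,0.6,0,0,0,1],
  [0,0,0.6,0,0,0,1],
  [0,0,0,0,0,0,0.4],
  [0,0,0,0,0,0,0.4],
  [0,0,0,0,0,0,0.4],
  [0,0,0,0,0,0,0.4],
], grip_force=40)

```text
time: 3.0
tool_pos: [489.3, -149.0, 53.0]
tcp_rot: [179.9, 0.0, 90.0]
ft_force: [1.2, -0.0, 0.9]
finger_gap: 34.1
grip_force: 0.0
```

Run:
```python
from h import *
s=sense();print(s['tool_pos'],s['ft_force'],s['finger_gap'],s['grip_force'],s['time'])
save('wrist','w3.png')
```

```text
[ 489.27588894 -149.00807251   52.96263664] [ 1.214191   -0.04880594  0.88943177] 34.113216209451764 0.0 3.0
```

View pics/w3.png

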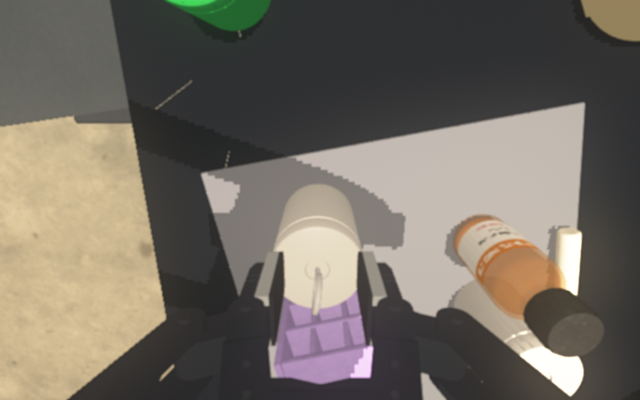

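Run:
```python
from h import *
s=sense();print(loc('wrist',318,266,72,s),loc('wrist',320,306,72,s),loc('wrist',318,218,72,s)) 
print([proj('wrist',[489.3+dx,-149+dy,60],s) for dx in(-17,17) for dy in(-11,11)])
```

```text
[ 487.1 -147.4   72. ] [ 488.1 -170.    72. ] [ 487.2 -122.8   72. ]
[array([289.7, 275.4]), array([288.4, 237. ]), array([355.1, 275.4]), array([356.5, 237. ])]
```

>>> apply_moves([
  [0,0,0,0,0,0,0.2],
  [0,0,0,0,0,0,0.2],
], grip_force=40)

```text
time: 3.3
tool_pos: [488.8, -148.8, 52.3]
tcp_rot: [180.0, 0.0, 90.0]
ft_force: [0.2, -0.0, 0.1]
finger_gap: 16.7
grip_force: 0.0
```

Run:
```python
from h import *
s=sense();R=Ro.from_euler('xyz',s['tcp_rot'],degrees=True).as_matrix()
P=lambda x,y,z:proj('wrist',R@np.array([x,y,z])+s['tool_pos'],s)
print('open pad tip front/back',P(11,43,1),P(-11,43,1),'back of finger',P(11,57,1))
print('34 gap tip',P(11,17,11),P(-11,17,11),P(11,17,-20),P(-11,17,-20))
print('upper body joint',P(11,43,-49))
print('side view of tip now',proj('side',s['tool_pos']),'mass a',proj('side',[487,-147,72]),proj('side',[487,-147,3]))
save('side','s2.png');im=cv2.imread('pics/s2.png')[185:305,250:410];cv2.imwrite('pics/s2c.png',cv2.resize(im,None,fx=5,fy=5,interpolation=cv2.INTER_CUBIC))
```

```text
open pad tip front/back [404.6 230.1] [401.4 267.2] back of finger [431.5 230.1]
34 gap tip [353.  222.5] [351.8 258.1] [359. 249.] [357.3 289.7]
upper body joint [434.8 284.4]
side view of tip now [328.2 250.3] mass a [327.5 245.6] [327.4 261.4]
```

View pics/s2c.png

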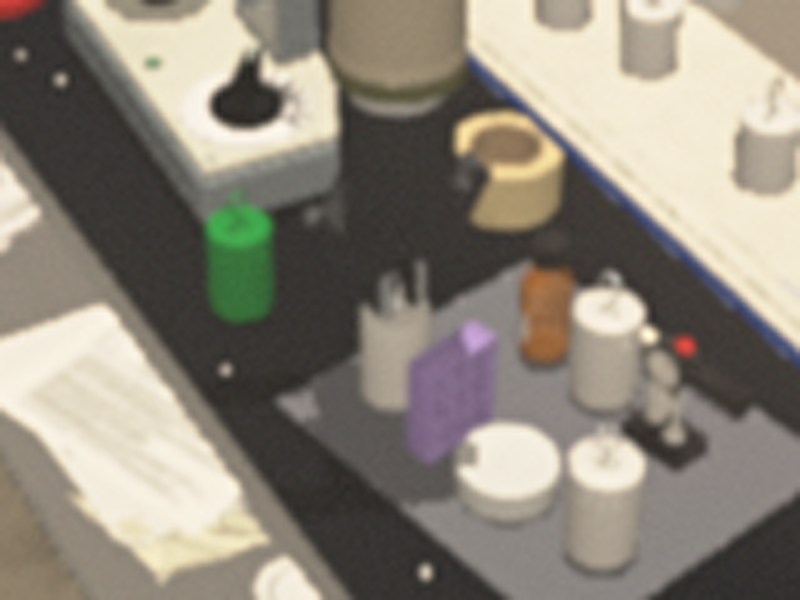

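The side crop shows the fingertips near crop (390,290), at the level of the mass's top and closed around the wire eye. The wrist view agrees. The fingertips therefore sit about 30 mm higher than the stated geometry, so I'll open and descend further in small steps, watching the force.

>>> apply_moves([
  [0,0,0,0,0,0,1],
  [0,0,0,0,0,0,1],
  [0,0,0,0,0,0,1],
  [0,0,0,0,0,0,1],
  [0.05,-0.05,0.2,0,0,0,1],
  [0,0,0.2,0,0,0,1],
  [0,0,0,0,0,0,1],
])

```text
time: 4.22
tool_pos: [486.4, -146.9, 39.2]
tcp_rot: [-179.9, -0.0, 90.0]
ft_force: [0.1, 1.4, -0.2]
finger_gap: 85.4
grip_force: 0.0
```

>>> apply_moves([
  [0,0,0.2,0,0,0,1],
  [0,0,0.2,0,0,0,1],
  [0,0,0,0,0,0,0.45],
  [0,0,0,0,0,0,0.45],
  [0,0,0,0,0,0,0.45],
  [0,0,0,0,0,0,0.45],
], grip_force=40)

```text
time: 4.97
tool_pos: [487.6, -147.4, 28.6]
tcp_rot: [180.0, 0.0, 90.0]
ft_force: [-0.2, 0.5, 1.8]
finger_gap: 44.2
grip_force: 41.2
```

>>> apply_moves([
  [0,0,-0.25,0,0,0,0.4],
  [0,0,-0.25,0,0,0,0.4],
  [0,0,0,0,0,0,0.4],
  [0,0,0,0,0,0,0.4],
  [0,0,0,0,0,0,0.4],
])

```text
time: 5.6
tool_pos: [486.9, -147.2, 42.9]
tcp_rot: [-180.0, -0.0, 90.0]
ft_force: [0.2, -0.2, -2.5]
finger_gap: 44.2
grip_force: 41.5
```

Run:
```python
from h import *
s=sense();print(s['tool_pos'],s['ft_force'],s['wrist_torque'],s['grip_force'],s['finger_gap'],s['time'])
```

```text
[ 486.91979033 -147.16463798   42.86994499] [ 0.1993511  -0.17985519 -2.48754936] [ 0.01716258 -0.01166342  0.02082567] 41.520835161209106 44.17930666947748 5.6
```

Mass a reads about 2.5 N, so it is a dummy. I'll put it back and go to b at (608,-216).

>>> apply_moves([
  [0,0,0.24,0,0,0,0.4],
  [0,0,0.24,0,0,0,0.4],
  [0,0,0,0,0,0,0.4],
  [0,0,0,0,0,0,1],
  [0,0,0,0,0,0,1],
  [0,0,0,0,0,0,1],
  [0,0,0,0,0,0,1],
  [0,0,-0.5,0,0,0,1],
])

```text
time: 6.6
tool_pos: [486.0, -146.8, 43.1]
tcp_rot: [-179.8, -0.1, 90.0]
ft_force: [-0.4, -0.1, -0.4]
finger_gap: 85.4
grip_force: 0.0
```

>>> apply_moves([
  [0,0,-0.9,0,0,0,1],
  [0,0,-0.9,0,0,0,1],
  [0,0,-0.6,0,0,0,1],
  [-0.57,1,0,0,0,0,1],
  [-0.57,1,0,0,0,0,1],
  [-0.57,1,0,0,0,0,1],
  [-0.57,1,0,0,0,0,1],
  [0,0,0,0,0,0,1],
])

```text
time: 7.6
tool_pos: [608.2, -216.6, 115.4]
tcp_rot: [-180.0, -0.0, 90.0]
ft_force: [-0.2, 0.8, -0.9]
finger_gap: 85.6
grip_force: 0.0
```

>>> apply_moves([
  [0,0,0.8,0,0,0,1],
  [0,0,0.8,0,0,0,1],
  [0,0,0.8,0,0,0,1],
  [0,0,0.5,0,0,0,1],
  [0,0,0,0,0,0,0.45],
  [0,0,0,0,0,0,0.45],
  [0,0,0,0,0,0,0.45],
  [0,0,0,0,0,0,0.45],
])

```text
time: 8.6
tool_pos: [608.5, -216.1, 30.7]
tcp_rot: [179.8, 0.1, 90.0]
ft_force: [1.1, 0.4, 6.6]
finger_gap: 44.5
grip_force: 41.5
```

>>> apply_moves([
  [0,0,-0.25,0,0,0,0.4],
  [0,0,-0.25,0,0,0,0.4],
  [0,0,0,0,0,0,0.4],
  [0,0,0,0,0,0,0.4],
  [0,0,0,0,0,0,0.4],
])

```text
time: 9.22
tool_pos: [606.8, -215.5, 43.2]
tcp_rot: [-179.9, -0.0, 90.0]
ft_force: [-0.3, -0.7, -7.7]
finger_gap: 43.9
grip_force: 42.2
```

Mass b reads about 7.7 N (around 785 g), so it is the solid one. I'll lift it and carry it towards the balance.

>>> apply_moves([
  [0,0,-0.5,0,0,0,0.4],
  [0,0,-0.8,0,0,0,0.4],
  [0,0,-0.9,0,0,0,0.4],
  [0,0,-0.9,0,0,0,0.4],
  [0,0,-0.9,0,0,0,0.4],
  [0,0,-0.9,0,0,0,0.4],
  [0,0,-0.5,0,0,0,0.4],
  [0.4,0,0,0,0,0,0.4],
], grip_force=60)

```text
time: 10.22
tool_pos: [608.0, -204.4, 207.8]
tcp_rot: [179.8, 0.1, 89.9]
ft_force: [0.4, 0.7, -6.4]
finger_gap: 43.7
grip_force: 66.7
```

>>> apply_moves([
  [0.8,-0.2,0,0,0,0,0.4],
  [0.9,-0.3,0,0,0,0,0.4],
  [0.9,-0.3,0,0,0,0,0.4],
  [0.9,-0.3,0,0,0,0,0.4],
  [0.9,-0.3,0,0,0,0,0.4],
  [0.9,-0.3,0,0,0,0,0.4],
  [0.9,-0.3,0,0,0,0,0.4],
  [0.9,-0.3,0,0,0,0,0.4],
])

```text
time: 11.22
tool_pos: [536.7, 11.1, 204.0]
tcp_rot: [-179.9, -0.0, 90.0]
ft_force: [-0.0, 0.7, -6.6]
finger_gap: 43.4
grip_force: 66.7
```

>>> apply_moves([
  [0.9,-0.3,0,0,0,0,0.4],
  [0.9,0,0,0,0,0,0.4],
  [0.9,0,0,0,0,0,0.4],
  [0.9,0,0,0,0,0,0.4],
  [0.6,0,0,0,0,0,0.4],
  [0.2,0,0,0,0,0,0.4],
  [0,0,0,0,0,0,0.4],
])

```text
time: 12.1
tool_pos: [529.0, 141.2, 205.4]
tcp_rot: [-180.0, 0.0, 90.0]
ft_force: [0.0, 0.8, -6.4]
finger_gap: 43.5
grip_force: 66.7
```

Run:
```python
from h import *
s=sense();print(s['tool_pos'],s['tcp_rot'],s['ft_force'],s['finger_gap'],s['time'])
save('wrist','w4.png')
```

```text
[528.9768882  141.23573416 205.39852916] [-1.79963557e+02  2.82766207e-02  9.00289732e+01] [ 0.03311587  0.7915942  -6.43972286] 43.47447935741414 12.1
```

View pics/w4.png

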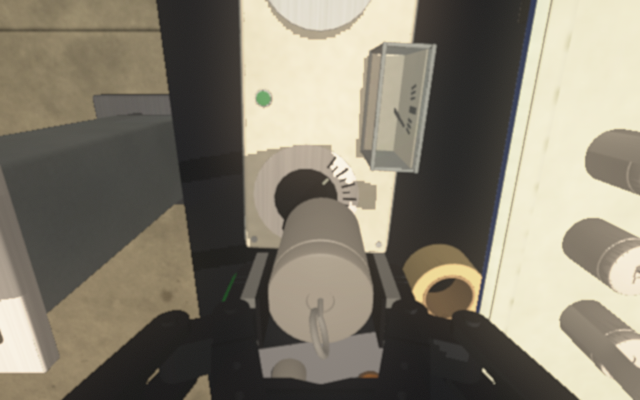

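The picture shows the pan's near rim at (318,38), the hood (368–432, 42–172), the dial centred near (305,193) and the held mass in front. The deck's front corners are at (246,243) and (388,250).

Run:
```python
from h import *
s=sense()
for k,u,v,z in [('panrim',318,38,90),('panL',268,2,90),('panR',374,2,90),('deckBL',246,243,60),('deckBR',388,250,60),('deckL0',240,2,60),('deckR0',417,2,60),('hoodTLtop',384,42,128),('hoodTRtop',435,46,128),('hoodBLbase',371,168,60),('hoodBRbase',418,172,128),('dialL',250,190,68),('dialR',359,190,68),('dialtop',305,146,68),('indextip',326,182,104)]: print(k,loc('wrist',u,v,z,s))
```

```text
panrim [526.4 254.9  90. ]
panL [490.6 278.5  90. ]
panR [566.5 278.4  90. ]
deckBL [454.   71.8  60. ]
deckBR [595.9  64.1  60. ]
deckL0 [464.3 284.1  60. ]
deckR0 [604.8 284.   60. ]
hoodTLtop [568.9 248.7 128. ]
hoodTRtop [601.8 246.3 128. ]
hoodBLbase [574.8 148.6  60. ]
hoodBRbase [598.6 162.8 128. ]
dialL [463.4 129.8  68. ]
dialR [563.5 129.9  68. ]
dialtop [514.6 170.5  68. ]
indextip [532.6 148.2 104. ]
```

Run:
```python
from h import *
for k,u,v,z in [('bottle base',247,233,0),('cap',244,210,133),('spout',233,199,165),('pan',273,234,91)]: print(k,loc('scene',u,v,z))
print(loc('side',230+242/3.2,160+5/3.2,140))
```

```text
bottle base [657.1 351.7   0. ]
cap [661.  343.7 133. ]
spout [709.7 359.1 165. ]
pan [521.6 305.4  91. ]
[633.9 284.4 140. ]
```

>>> apply_moves([
  [0.3,0,0,0,0,0,0.4],
  [0.6,0,0,0,0,0,0.4],
  [0.8,0,0,0,0,0,0.4],
  [0.8,0,0,0,0,0,0.4],
])

```text
time: 12.65
tool_pos: [529.2, 217.9, 205.9]
tcp_rot: [180.0, -0.0, 90.0]
ft_force: [-0.4, -0.5, -6.3]
finger_gap: 43.7
grip_force: 66.7
```

>>> apply_moves([
  [0.8,0,0,0,0,0,0.4],
  [0.8,0,0,0,0,0,0.4],
  [0.6,0,0,0,0,0,0.4],
  [0.2,0,0,0,0,0,0.4],
  [0,0,0.6,0,0,0,0.4],
  [0,0,0.8,0,0,0,0.4],
  [0,0,0.7,0,0,0,0.4],
  [0,0,0,0,0,0,0.4],
])

```text
time: 13.65
tool_pos: [527.3, 286.8, 139.2]
tcp_rot: [-179.7, 0.1, 90.0]
ft_force: [-0.7, -0.5, -6.6]
finger_gap: 43.5
grip_force: 66.6
```

Run:
```python
from h import *
s=sense();print(s['tool_pos'],s['ft_force'],s['time'])
save('wrist','w5.png');save('side','s5.png',(270,150,390,240),6.5)
print('pan centre',proj('side',[528.5,299,91]),proj('wrist',[528.5,299,91],s))
a=cv2.imread('pics/w5.png')[:, 100:540];b=cv2.imread('pics/s5.png')[:,100:]
a=cv2.resize(a,(440,400))[60:];b=cv2.resize(b,(360,300))
c=np.zeros((340,800,3),np.uint8);c[:,:440]=a;c[:300,440:]=b;cv2.imwrite('pics/c5.png',c)
```

```text
[527.27709518 286.80244137 139.24376124] [-0.65604197 -0.53400924 -6.61045063] 13.65
pan centre [281.1 177. ] [324.1 198. ]
```

View pics/c5.png

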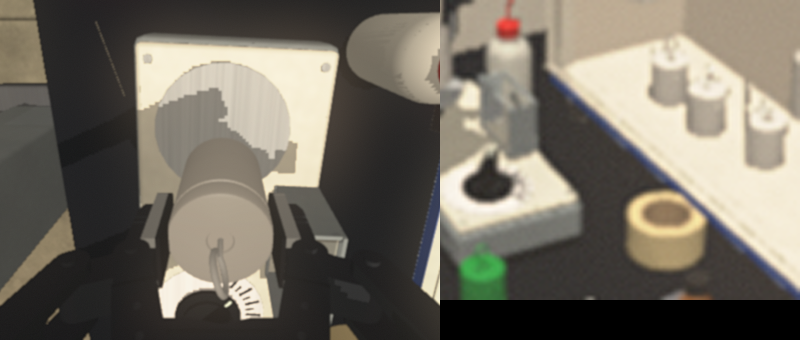

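The left part shows the pan circle: full-picture left edge about 255, right edge 390, far rim at v≈122. The mass is held upright and the hood is clear to its right.

Run:
```python
from h import *
s=sense()
for u,v in[(322,122),(255,180),(390,180)]: print(loc('wrist',u,v,91,s))
r=[sense() for _ in range(1)];print(s['joint_pos'],s['tool_pos'])
```

```text
[529.3 348.5  91. ]
[485.8 311.4  91. ]
[573.5 311.4  91. ]
[ 2.36765778e+01  1.01915105e+01  8.94833050e+01 -3.34722967e-03
  8.03462138e+01  2.37041807e+01] [529.25935512 287.95217191 142.75017292]
```

>>> apply_moves([
  [0.25,0,0,0,0,0,0.4],
  [0.22,0,0,0,0,0,0.4],
  [0,0,0.3,0,0,0,0.4],
  [0,0,0.3,0,0,0,0.4],
  [0,0,0.1,0,0,0,0.4],
  [0,0,0,0,0,0,0.4],
])

```text
time: 14.5
tool_pos: [528.8, 302.1, 121.0]
tcp_rot: [-179.9, 0.0, 90.0]
ft_force: [-0.2, 0.1, -6.7]
finger_gap: 43.5
grip_force: 66.6
```

>>> apply_moves([
  [0,0,0.08,0,0,0,0.4],
  [0,0,0.08,0,0,0,0.4],
  [0,0,0.08,0,0,0,0.4],
  [0,0,0,0,0,0,0.4],
])

```text
time: 15.0
tool_pos: [529.6, 302.6, 115.0]
tcp_rot: [179.9, -0.0, 90.0]
ft_force: [1.4, 0.0, -2.5]
finger_gap: 43.7
grip_force: 67.3
```

>>> apply_moves([
  [0,0,0.07,0,0,0,0.4],
  [0,0,0.07,0,0,0,0.4],
  [0,0,0,0,0,0,0.4],
])

```text
time: 15.38
tool_pos: [529.6, 302.5, 110.5]
tcp_rot: [180.0, -0.0, 90.0]
ft_force: [1.8, 0.5, -1.5]
finger_gap: 43.2
grip_force: 67.4
```

>>> apply_moves([
  [0,0,0.06,0,0,0,0.4],
  [0,0,0.06,0,0,0,0.4],
  [0,0,0,0,0,0,0.4],
])

```text
time: 15.75
tool_pos: [529.7, 302.7, 107.8]
tcp_rot: [179.9, -0.0, 90.0]
ft_force: [-0.1, -1.1, 5.2]
finger_gap: 43.6
grip_force: 68.0
```

>>> apply_moves([
  [0,0,0,0,0,0,0.65],
  [0,0,0,0,0,0,0.8],
  [0,0,0,0,0,0,1],
  [0,0,0,0,0,0,1],
  [0,0,0,0,0,0,1],
  [0,0,-0.4,0,0,0,1],
  [0,0,-0.8,0,0,0,1],
  [0,0,-0.8,0,0,0,1],
])

```text
time: 16.75
tool_pos: [529.3, 302.5, 168.3]
tcp_rot: [180.0, -0.0, 90.0]
ft_force: [0.5, -0.2, 0.8]
finger_gap: 85.8
grip_force: 0.0
```

>>> apply_moves([
  [0,0,-0.8,0,0,0,1],
  [0,0,-0.3,0,0,0,1],
  [-0.6,0,0,0,0,0,1],
  [-0.8,0,0,0,0,0,1],
  [-0.8,0,0,0,0,0,1],
  [-0.8,0,0,0,0,0,1],
  [-0.5,0,0,0,0,0,1],
  [0,0,0,0,0,0,1],
])

```text
time: 17.75
tool_pos: [529.0, 195.8, 199.2]
tcp_rot: [-179.9, 0.0, 89.9]
ft_force: [0.2, 0.4, 0.2]
finger_gap: 85.4
grip_force: 0.0
```

Run:
```python
from h import *
s=sense();print(s['tool_pos'],s['ft_force'],s['time'])
im=snapshot('wrist');cv2.imwrite('pics/w6.png',im[...,::-1])
g=cv2.cvtColor(im,cv2.COLOR_RGB2GRAY)
# dial neighbourhood as coarse text
c=proj('wrist',[515,118,95],s);p=proj('wrist',[528.5,302,160],s);print('dial px',c,'mass top px',p)
print('fill');u,v=map(int,c)
for r in range(v-75,v+76,5): print(r,' '.join('%2d'%(g[r:r+5,k:k+5].mean()/10) for k in range(u-80,u+85,5) if r+5<=400))
```

```text
[528.97870195 195.77979202 199.19707085] [0.17056181 0.42973013 0.18606582] 17.75
dial px [306.1 273. ] mass top px [320.8  38.2]
fill
198  4  4  4  5 13 15 15 15 15 15 15 15 15 15 15 15 15 15 15 15 15 15 15 15 15 15 14 13 14 13 17 17 17
203  4  4  4  5 13 15 15 15 15 15 15 15 15 16 16 16 16 16 16 15 15 15 15 15 15 15 13 13 14 12 17 17 17
208  4  4  4  5 13 15 15 15 15 15 15 16 16 16 16 16 16 16 16 16 16 15 15 15 15 18 13 10 10 11 13 13 13
213  4  4  4  5 13 15 15 15 15 16 16 16 16 16 16 16 16 16 16 16 16 13 15 18 22 21 19 11  9 11 12 12 12
218  4  4  4  5 13 15 15 15 16 16 16 16 16 16 16 16 16 16 16 16 14 13 16 20 22 22 22 15  9 11 12 12 12
223  4  4  4  4 12 15 15 15 16 16 16 16 16 12  9  7  6  8 11 15 13 14 15 18 22 22 22 19  9 11 12 12 12
228  4  4  4  4 13 15 15 16 16 16 16 15  8  4  4  5  5  5  5  7 13 15 12 17 23 22 22 21 11 12 12 12 12
233  4  4  4  4 13 15 15 16 16 16 15  7  4  4  4  5  5  5  5  9  9 14 14 15 24 23 22 22 15 13 12 12 12
238  4  4  4  4 14 15 16 16 16 16 11  4  4  4  4  4  5  5  5  6  5  8 15 13 17 20 22 22 18 17 17 16 16
243  4  4  4  4 16 15 16 16 16 16  7  
[... 1527 characters left out ...]
6  6  5  4  4  4  4  4  4  4  4  4  4  4  4  4  4  4  4  4  4  4  4  4  4  4  4  4
323  3  5  6  6  6  6  6  5  5  4  4  4  4  4  4  4  4  4  4  4  4  4  4  4  4  4  4  4  4  4  4  4  4
328  3  5  6  6  6  6  6  5  5  4  4  4  4  4  4  4  4  4  4  4  4  4  4  4  4  4  4  4  4  4  4  4  4
333  4  5  6  6  6  6  6  5  4  3  3  4  4  4  4  4  4  4  4  4  4  4  4  4  4  4  4  4  4  4  4  4  4
338  5  6  6  7  6  6  6  5  4  3  3  3  3  3  3  4  4  4  4  4  4  4  4  4  4  4  4  4  4  4  4  4  4
343  6  7  7  7  7  7  6  5  3  3  3  3  3  3  3  3  3  3  3  3  4  4  4  4  4  4  4  4  4  4  4  4  4
348  7  9 10  9  8  6  7  5  3  3  3  3  3  3  3  3  3  3  3  3  3  3  3  3  3  3  4  4  4  4  4  4  4
```

Run:
```python
from h import *
s=sense()
im=cv2.imread('pics/w6.png');g=cv2.cvtColor(im,cv2.COLOR_BGR2GRAY)
m=(g[222:275,272:338]<65).astype(np.uint8)
# skirt circle: fit left/top/right boundary
pts=[]
for r in range(226,262):
    row=np.where(g[r,272:340]<85)[0]
    if len(row)>5: pts+= [loc('wrist',272+row[0]-.5,r,71,s)[:2],loc('wrist',272+row[-1]+.5,r,71,s)[:2]]
P=np.array(pts)
from scipy.optimize import least_squares
q=least_squares(lambda p:np.hypot(*(P-p[:2]).T)-p[2],[515,118,30],loss='soft_l1').x;print('skirt fit',q)
sub=g[248:276,298:330];w=np.where((sub>90))
for r in range(248,288,2): print(r,' '.join('%3d'%g[r,k] for k in range(274,346,3)))
for u,v in[(321,254),(306,270)]: print(loc('wrist',u,v,104,s))
```

```text
skirt fit [514.57996248 127.22096766  28.56041269]
248 162  64  45  47  47  47  47  48  49  49  48  48  50  50  49  51  51  52  53  53  53 122 163 120
250 161  58  46  47  46  47  47  48  48  49  48  48  48  49  49  50  52  51  52  53  53 122 166 162
252 161  59  45  45  46  47  47  46  48  47  47  48  49  49  50  51  50  51  53  54  54 121 163 103
254 162  63  45  46  47  48  46  48  48  47  48  48  48  50  52  56  74  50  53  53  54 121 164 122
256 163  71  45  45  46  47  47  48  46  47  48  48  49  51  50 107 150  56  53  54  53 123 164 164
258 164  94  44  46  47  47  47  46  48  47  48  48  49  50  78 168 151  54  53  54  53 145 151 105
260 164 132  42  45  45  47  46  45  46  47  48  49  50  56 145 166  79  52  54  53  60 159 163 156
262 163 150  47  46  45  46  44  47  46  46  47  49  50 115 175 108  49  53  54  54  78 165 133 156
264 163 161  71  44  47  44  46  46  46  46  48  49  86 170 142  54  52  54  53  53 108 165 112  90
266 163 164 115  43  46  45  45  46  46  49  49  63 151 166  73  50  53  53  53  60 146 158 165 150
268 164 164 155  66  45  44  45  45  46  48  51 1
[... 290 characters left out ...]
  47  49  49  49  51  51  52  54 114 151 165 144 106 230 243
276 162 164 161 161  48  44  46  48  48  48  49  48  48  50  50  61 109 195 197 159 238 184 142 240
278 163 163 162 152  44  45  47  47  48  48  46  49  52  64 136 193 208 158 242 176 227 241 162 209
280 163 164 162 141  42  45  46  46  47  45  97 139 144 198 229 242 244 125 231 237 222 241 240 232
282 161 164 162 130  43  46  46  46  44  80 218 240 238 243 242 240 243 212 168 241 240 240 239 229
284 153 162 161 136  43  45  46  45  57 207 240 241 240 241 241 240 242 239  99 234 240 239 230 227
286 147 186 199 208 128  42  46  45 157 243 239 241 240 241 241 241 242 241 174 202 238 232 227 228
[528.5 142.7 104. ]
[515.6 127.3 104. ]
```

From the numbers: the dial axis is at about (514.5,126.5) and the index points to world angle about 50°. I'll go above it and turn the gripper by 40° about tool z.

>>> apply_moves([
  [-0.77,-0.16,0,0,0,0,0.6],
  [-0.77,-0.16,0,0,0,0,0.6],
  [-0.77,-0.16,0,0,0,0,0.6],
  [0,0,0,0,0,0.97,0.6],
  [0,0,0,0,0,0.97,0.6],
  [0,0,0,0,0,0.97,0.6],
  [0,0,0,0,0,0.97,0.6],
  [0,0,0,0,0,0.97,0.6],
], grip_force=25)

```text
time: 18.8
tool_pos: [514.7, 129.0, 199.6]
tcp_rot: [-180.0, -0.0, 67.7]
ft_force: [0.3, -0.3, -0.5]
finger_gap: 51.0
grip_force: 0.0
```

>>> apply_moves([
  [0,0,0.4,0,0,0.97,0.6],
  [0,0,0.7,0,0,0.97,0.6],
  [0,0,0.7,0,0,0.97,0.6],
  [0,0,0.7,0,0,0.97,0.6],
  [0,0,0,0,0,0,0.6],
])

```text
time: 19.42
tool_pos: [513.2, 128.6, 122.8]
tcp_rot: [-179.8, 0.2, 50.1]
ft_force: [0.3, 0.4, -0.4]
finger_gap: 51.3
grip_force: 0.0
```

>>> apply_moves([
  [-0.04,0.05,0.6,0,0,0,0.6],
  [0,0,0.6,0,0,0,0.6],
  [0,0,0.4,0,0,0,0.6],
  [0,0,0.25,0,0,0,0.6],
  [0,0,0.25,0,0,0,0.6],
  [0,0,0,0,0,0,0.6],
])

```text
time: 20.18
tool_pos: [514.9, 126.2, 61.3]
tcp_rot: [-180.0, 0.0, 50.0]
ft_force: [-0.9, 0.6, -0.8]
finger_gap: 50.9
grip_force: 0.0
```

>>> apply_moves([
  [0,0,0,0,0,0,0.3],
  [0,0,0,0,0,0,0.1],
  [0,0,0,0,0,0,0.1],
  [0,0,0,0,0,0,0.1],
])

```text
time: 20.68
tool_pos: [517.5, 125.4, 62.9]
tcp_rot: [179.7, -0.1, 50.0]
ft_force: [7.5, -3.5, -3.2]
finger_gap: 12.8
grip_force: 26.3
```

Bar gripped at 12.8 mm. The lifted weight averages about 6.6 N (around 680 g), so I'll turn about 0.45 rad clockwise, let go and read the pointer.

>>> apply_moves([
  [0,0.09,0,0,0,0,0.1],
  [0,0,0,0,0,0.8,0.1],
  [0,0,0,0,0,0.8,0.1],
  [0,0,0,0,0,0.8,0.1],
  [0,0,0,0,0,0.8,0.1],
  [0,0,0,0,0,0.8,0.1],
  [0,0,0,0,0,0.8,0.1],
  [0,0,0,0,0,0.8,0.1],
])

```text
time: 21.68
tool_pos: [519.0, 123.4, 62.8]
tcp_rot: [179.8, -0.1, 24.2]
ft_force: [5.5, -6.8, -1.3]
finger_gap: 12.8
grip_force: 26.6
```

>>> apply_moves([
  [0,0,0,0,0,0,0.1],
  [0,0,0,0,0,0,0.4],
  [0,0,0,0,0,0,0.5],
  [0,0,0,0,0,0,0.5],
  [0,0,-0.5,0,0,0,0.6],
  [0,0,-0.8,0,0,0,0.6],
  [0,0,-0.8,0,0,0,0.6],
  [0,0,-0.3,0,0,0,0.6],
])

```text
time: 22.68
tool_pos: [518.6, 124.8, 136.6]
tcp_rot: [179.9, -0.2, 24.3]
ft_force: [0.1, -0.3, 0.2]
finger_gap: 51.0
grip_force: 0.0
```

>>> apply_moves([
  [0,0,0,0,0,-1,0.6],
  [0,0,0,0,0,-1,0.6],
  [0,0,0,0,0,-1,0.6],
  [0,0,0,0,0,-1,0.6],
  [0,0,0,0,0,-1,0.6],
  [0,0,0,0,0,-1,0.6],
  [0,0,0,0,0,-1,0.6],
  [0,0,0,0,0,-1,0.6],
])

```text
time: 23.68
tool_pos: [517.0, 124.5, 133.6]
tcp_rot: [-180.0, 0.0, 61.1]
ft_force: [0.6, -0.3, 0.5]
finger_gap: 51.4
grip_force: 0.0
```

>>> apply_moves([
  [0,0,0,0,0,-1,0.6],
  [0,0,0,0,0,-1,0.6],
  [0,0,0,0,0,-1,0.6],
  [0,-0.2,0,0,0,-1,0.6],
  [0,-0.8,0,0,0,-1,0.6],
  [0.1,-0.9,0,0,0,-1,0.6],
  [0.1,-0.9,0,0,0,-0.35,0.6],
  [0,0,0,0,0,0,0.6],
])

```text
time: 24.68
tool_pos: [433.0, 140.4, 133.5]
tcp_rot: [-180.0, 0.0, 90.2]
ft_force: [0.0, -0.4, 0.0]
finger_gap: 51.4
grip_force: 0.0
```

```bash
cat >> h.py <<'E'
def hood(s,im,out=None):
    # rectify hood front plane: columns = balance y' (+43..-43), rows = z 128..60 ; 5 px/mm
    yaw=np.radians(-3.0); ex=np.array([np.cos(yaw),np.sin(yaw),0]);ey=np.array([-np.sin(yaw),np.cos(yaw),0])
    C=np.array([533.,216,0]); 
    W=[C+34*ex+y*ey+np.array([0,0,z]) for y,z in((43,128),(-43,128),(-43,60),(43,60))]
    px=np.float32([proj('wrist',w,s) for w in W]);print('hood px',px.tolist())
    H=cv2.getPerspectiveTransform(px,np.float32([[0,0],[258,0],[258,204],[0,204]]))
    return cv2.warpPerspective(im,H,(258,204),flags=cv2.INTER_CUBIC)
E
python3 - <<'E'
from h import *
s=sense();print(s['tool_pos'],s['tcp_rot'],s['time']);np.save('s7.npy',s,allow_pickle=True)
im=snapshot('wrist');cv2.imwrite('pics/w7.png',im[...,::-1])
r=hood(s,im);cv2.imwrite('pics/h7.png',r[...,::-1]);g=cv2.cvtColor(r,cv2.COLOR_RGB2GRAY)
for y in range(0,204,6): print('%3d'%y,' '.join('%2d'%(g[y:y+6,x:x+6].min()/10) for x in range(0,258,6)))
E
```

```text
[433.02746335 140.37164125 133.48241101] [-1.79957180e+02  9.15760317e-05  9.01537524e+01] 24.675
hood px [[637.5999755859375, 3.5], [578.0999755859375, 191.89999389648438], [509.5, 161.6999969482422], [541.9000244140625, 26.299999237060547]]
  0  4  4  4  4 10 11 10 10 11 11 12 12 13 12 13 13 13 13 13 13 13 13 13 13 12 11 10  9 10 10 11 11 11 12 12 12 12 12 12 12 12 12 12
  6  4  4  4  4  7  7  8  8  8  8  8  8  8  8  8  8  8  8  8  8  8  8  7  7  8  8  8  8  8  8  8  8  8  8  8  8  8  8  8  8  8  8  8
 12  4  4  4  4  7  7  8  8  9  9  9  9  9  9  9  9  9  9  9  9  9  9  5  6  9  9  9  9  9  9  9  9  9  9  9  9  9  9  9  9  9  8  8
 18  4  4  4  4  7  7  8  8 10 10 10 10 10 10 10 10 10 10 10 10 10 10  5  5 10 10 10 10 10 10 10 10 10 10 10 10 10 10 10 10  9  9  9
 24  4  4  4  4  7  7  8  8 10 10 10 10 10 10 10 10 10 10 10 10 10 10  5  5 10 10 10 10 10 10 10 10 10 10 10 10 10 10 10 10  9  9  9
 30  4  4  5  5  7  8  8  8 10 10 10 10 10 10 10 10 10 10 10 10 10 10  5  5 10 10 10 10 10 10 10 10 10 10 10 10 10 10 10 10  9  9  9
 36  5  5  5  5  7  8  8  8 10 10 10 10 10 10 10 10 10 10 1
[... 2964 characters left out ...]
15 15 15 15 15 15 15 15 15 15 15 15
174 22 22 23 16  8  9 15 15 15 15 15 15 15 15 15 15 15 15 15 15 15 15 15 15 15 15 15 15 15 15 15 15 15 15 15 15 15 15 15 15 15 15 15
180 22 22 23 16  8  9 14 14 14 14 14 14 14 14 14 14 14 14 14 14 14 14 14 14 14 14 14 14 14 14 14 14 14 14 14 14 14 14 14 14 14 14 14
186 22 23 23 16  8  9 12 12 12 12 12 12 12 12 12 12 12 12 12 12 12 12 12 12 12 12 12 12 12 12 12 12 12 12 12 12 12 12 12 12 12 12 12
192 23 23 23 16 10 10 11 11 11 11 11 11 11 11 11 11 11 11 11 11 11 11 11 11 11 11 11 11 11 11 11 11 11 11 11 11 11 11 11 11 11 11 11
198 23 23 23 16 11 10 10 10 10 10 10 10 10 10 10 10 10 10 10 10 10 10 10 10 10 10 10 10 10 10 10 10 10 10 10 10 10 10 10 10 11 10 10
```

```bash
cat >> h.py <<'E'
def needle(tag):
    s=sense();im=snapshot('wrist');cv2.imwrite(f'pics/{tag}.png',im[...,::-1])
    g=cv2.cvtColor(hood(s,im),cv2.COLOR_RGB2GRAY).astype(float)
    def fit(ys,xs):
        p=np.polyfit(ys,xs,1);r=xs-np.polyval(p,ys);k=abs(r)<2;p=np.polyfit(ys[k],xs[k],1);return p,r[k].std(),k.sum()
    ys=np.arange(14,88);xs=[]
    for y in ys:
        row=g[y,80:220];w=np.clip(np.median(row)-25-row,0,None);xs.append(80+(w*np.arange(140)).sum()/max(w.sum(),1e-6))
    p,sd,k=fit(ys,np.array(xs));print('needle angle(+left) %.3f'%p[0],'x@50 %.1f'%np.polyval(p,50),'sd',sd.round(2),k)
    e=np.array([np.argmax(abs(np.diff(g[y,5:45])))+5 for y in np.arange(85,180)]);q,sd,k=fit(np.arange(85,180),e.astype(float))
    print('hood edge slope %.3f'%q[0],'x %.1f'%np.polyval(q,130),sd.round(2),k)
E
python3 - <<'E'
from h import *
needle('w8')
im=cv2.imread('pics/w7.png');s=np.load('s7.npy',allow_pickle=True).item()
g=cv2.cvtColor(im,cv2.COLOR_BGR2GRAY)
# view hood surroundings numerically: bright hood top/right edge etc
for v in range(0,210,6): print(v,' '.join('%2d'%(g[v,u]/10) for u in range(500,640,5)))
E
```

```text
hood px [[633.7999877929688, 3.0999999046325684], [575.2999877929688, 191.10000610351562], [507.29998779296875, 161.1999969482422], [539.2999877929688, 26.0]]
needle angle(+left) 0.066 x@50 139.1 sd 0.07 74
hood edge slope 0.003 x 22.9 0.4 95
0 20 19 20 20 20 20 20 19 22 23 23 23 23 23 23 23 23 23 22 23 22  5  5  5  4  4  4  4
6 20 20 20 20 19 20 23 23 23 23 23 23 23 23 23 23 23 22 23 23 16  5  5  5  4  4  4  4
12 18 16 17 22 23 23 23 23 23 23 23 23 23 23 22 22 22 22 22 22  6  5  5  4  4  4  4  4
18 17 23 23 23 23 23 23 23 23 23 23 23 23 23 22 22 22 22 22 21  5  5  5  5  4  4  4  4
24 23 23 23 23 23 23 23 23 23 23 23 22 23 22 23 22 22 22 22 16  5  5  5  5  5  6 15 11
30 23 23 23 23 23 23 23 23 23 23 23 23 23 23 23 22 22 22 19  8  8  8  7  7  7  9 16 12
36 23 23 23 23 23 23 23 23 23 23 23 21 16 11  8  8  8  8  8  8  8  8  8  8  8 12 13 11
42 23 23 23 23 23 23 23 23 13  9  9  9  9  9  9  9  9  9  8  8  8  8  8  8  8 16 13 13
48 23 23 23 23 23 23 23 16 12 15 16 16 16 16 16 15 14 10 11 11 10 10 10 10 10 15 13 13
54 23 23 23 23 23 23 16 11 13 15 15 19 14 15 14 14 14 11 10 10 10 10 10  9 1
[... 1503 characters left out ...]
 23 16 11 14 15 15 15 14 14 14 14 11 11 10 10 10 10 13 14 13 13 13 13 13 13 13 13 13
168 21 16 11 13 14 14 14 14 14 14 12 11 11 10 10 10  9 16 13 13 13 13 13 13 13 13 13 15
174 18 16 15 10 10 10 10 10 10 10  9 10 10 10 10 11 10 16 13 13 13 13 13 13 13 13 13 15
180 23 23 18 16 16 13  9 10 10 10 10  9  9  9  9 10 14 14 13 13 13 13 13 13 13 13 14 11
186 23 23 23 23 23 23 23 22 10  9 10  9  9  9  9  8 16 12 13 13 13 13 13 13 13 13 16 13
192 23 23 23 23 23 23 23 22 22 23  7  8  9  9  9 11 15 12 12 12 12 13 13 13 13 13 11 11
198 23 23 23 23 23 22 22 22 22 20  6  5  6  8  8 15 13 12 12 12 12 12 12 12 13 16 12 13
204 23 23 23 23 23 23 23 23 22 11  6  5  5  5  6 13  9 10 13 12 13 14 16 14 14 15 11 15
```

The pointer reads about +0.066 rad (left, too heavy). That calls for roughly 0.18 rad more on the dial, so I'll regrip.

>>> apply_moves([
  [-0.2,0.9,0,0,0,0.9,0.6],
  [-0.2,0.4,0,0,0,0,0.6],
  [0,0,0,0,0,0,0.6],
])

```text
time: 25.15
tool_pos: [473.6, 126.6, 133.6]
tcp_rot: [-180.0, 0.0, 86.0]
ft_force: [-0.2, 0.3, -0.7]
finger_gap: 51.1
grip_force: 0.0
```

>>> apply_moves([
  [0,0.77,0,0,0,0,0.6],
  [-0.03,0.77,0,0,0,0,0.6],
  [0,0,0,0,0,1,0.6],
  [0,0,0,0,0,1,0.6],
  [0,0,0,0,0,1,0.6],
  [0,0,0,0,0,1,0.6],
  [0,0,0,0,0,1,0.6],
  [0,0,0,0,0,1,0.6],
])

```text
time: 26.15
tool_pos: [518.4, 123.3, 133.6]
tcp_rot: [-180.0, 0.0, 58.4]
ft_force: [0.2, -0.6, 0.7]
finger_gap: 51.3
grip_force: 0.0
```

>>> apply_moves([
  [0,0,0,0,0,1,0.6],
  [0,0,0,0,0,1,0.6],
  [0,0,0,0,0,1,0.6],
  [0,0,0,0,0,1,0.6],
  [0,0,0,0,0,1,0.6],
  [0,0,0,0,0,1,0.6],
  [0,0,0,0,0,1,0.6],
  [0,0,0,0,0,0.5,0.6],
])

```text
time: 27.15
tool_pos: [518.3, 123.3, 133.6]
tcp_rot: [-180.0, 0.0, 24.0]
ft_force: [-0.9, 0.1, -0.0]
finger_gap: 51.2
grip_force: 0.0
```

>>> apply_moves([
  [0,0,0,0,0,0,0.6],
])

```text
time: 27.28
tool_pos: [518.5, 123.2, 133.6]
tcp_rot: [-180.0, 0.0, 24.1]
ft_force: [-0.5, -0.0, -0.2]
finger_gap: 51.1
grip_force: 0.0
```

Descend, grip, turn 0.18 rad.

>>> apply_moves([
  [0,0.04,0.6,0,0,0,0.6],
  [0,0,0.7,0,0,0,0.6],
  [0,0,0.6,0,0,0,0.6],
  [0,0,0.45,0,0,0,0.6],
  [0,0,0,0,0,0,0.3],
  [0,0,0,0,0,0,0.1],
  [0,0,0,0,0,0,0.1],
  [0,0,0,0,0,0,0.1],
])

```text
time: 28.28
tool_pos: [520.0, 122.2, 64.1]
tcp_rot: [180.0, -0.1, 24.1]
ft_force: [-2.4, 0.6, 1.6]
finger_gap: 12.4
grip_force: 30.0
```

>>> apply_moves([
  [0,0,0,0,0,0.75,0.1],
  [0,0,0,0,0,0.75,0.1],
  [0,0,0,0,0,0.75,0.1],
  [0,0,0,0,0,0,0.1],
])

```text
time: 28.78
tool_pos: [520.2, 121.5, 64.1]
tcp_rot: [179.9, -0.1, 13.8]
ft_force: [0.6, -5.1, 3.8]
finger_gap: 12.5
grip_force: 30.3
```

>>> apply_moves([
  [0,0,0,0,0,0,0.4],
  [0,0,0,0,0,0,0.5],
  [0,0,0,0,0,0,0.5],
  [0,0,-0.5,0,0,0,0.6],
  [0,0,-0.8,0,0,0,0.6],
  [0,0,-0.8,0,0,0,0.6],
  [0,0,-0.2,0,0,0,0.6],
  [0,0,0,0,0,-1,0.6],
])

```text
time: 29.78
tool_pos: [520.0, 122.2, 133.2]
tcp_rot: [180.0, -0.1, 18.4]
ft_force: [0.2, 0.7, -0.7]
finger_gap: 51.1
grip_force: 0.0
```

>>> apply_moves([
  [0,0,0,0,0,-1,0.6],
  [0,0,0,0,0,-1,0.6],
  [0,0,0,0,0,-1,0.6],
  [0,0,0,0,0,-1,0.6],
  [0,0,0,0,0,-1,0.6],
  [0,0,0,0,0,-1,0.6],
  [0,0,0,0,0,-1,0.6],
  [0,0,0,0,0,-1,0.6],
])

```text
time: 30.78
tool_pos: [519.1, 122.1, 131.8]
tcp_rot: [-180.0, 0.0, 55.2]
ft_force: [0.6, -0.2, -0.1]
finger_gap: 51.2
grip_force: 0.0
```

>>> apply_moves([
  [0,0,0,0,0,-1,0.6],
  [0,0,0,0,0,-1,0.6],
  [0,0,0,0,0,-1,0.6],
  [0,0,0,0,0,-1,0.6],
  [0,0,0,0,0,-1,0.6],
  [0,0,0,0,0,-1,0.6],
  [0,0,0,0,0,-1,0.6],
  [0,0,0,0,0,-0.6,0.6],
])

```text
time: 31.78
tool_pos: [519.1, 122.1, 131.8]
tcp_rot: [-180.0, 0.0, 90.0]
ft_force: [-0.3, 0.4, -0.1]
finger_gap: 51.4
grip_force: 0.0
```

>>> apply_moves([
  [0.2,-0.9,0,0,0,0,0.6],
  [0.2,-0.9,0,0,0,0,0.6],
  [0.2,-0.9,0,0,0,0,0.6],
  [0,-0.2,0,0,0,0,0.6],
  [0,0,0,0,0,0,0.6],
  [0,0,0,0,0,0,0.6],
])

```text
time: 32.52
tool_pos: [433.4, 140.1, 132.5]
tcp_rot: [180.0, -0.0, 89.8]
ft_force: [-0.5, -0.1, 0.3]
finger_gap: 51.0
grip_force: 0.0
```

Run:
```python
from h import *
print(sense()['tool_pos'],sense()['time']);needle('w9');needle('w10')
im=cv2.imread('pics/w9.png');g=cv2.cvtColor(im,cv2.COLOR_BGR2GRAY)
for v in range(84,160,3): print(v,' '.join('%2d'%(g[v,u]/10) for u in range(536,640,4)))
```

```text
[433.35210959 140.07851315 132.45750634] 32.525
hood px [[637.7999877929688, 0.30000001192092896], [578.7999877929688, 190.5], [509.5, 160.60000610351562], [541.4000244140625, 24.200000762939453]]
needle angle(+left) 0.001 x@50 145.0 sd 0.05 74
hood edge slope -0.001 x 22.8 0.39 95
hood px [[638.0999755859375, 0.20000000298023224], [579.0999755859375, 190.5], [509.70001220703125, 160.60000610351562], [541.5999755859375, 24.100000381469727]]
needle angle(+left) 0.001 x@50 145.0 sd 0.06 74
hood edge slope -0.000 x 22.9 0.41 95
84 15 15 15 15 15 14 14 14 14 13 10 11 11 10 10 10 10 10 10 16 13 13 13 12 10  8
87 15 15 15 15 14 14 14 14 14 12 10 10 10 10 10 10 10  9 12 16 13 12  8  7  8 11
90 15 15 15 15 15 15 14 14 14 11 10 10 10 10 10 10 10  8 14 15 13 12 11 13 13 13
93 15 15 15 15 15 14 14 14 14 10 10 10 10 10 10 10 10  8 16 14 13 13 11  9  8  7
96 15 15 15 14 14 14 14 14 14 10 10 10 10 10 10 10 10 10 16 13 13  9  8 10 11 12
99 15 15 15 15 14 14 14 14 13 10 10 10 10 10 10 10 10 12 16 13 13 13 13 13 13 13
102 15 15 14 15 14 14 14 14 12 10 10 10 10 10 10 10  9 14 15 13 13  8  7  7  7 11
1
[... 856 characters left out ...]
10 10 10  8 16 13 13 11 13 12  9  9 13 13 13
138 15 15 15 14 14 14 11 10 10 10 10 10 10 10 10 16 13 13  8  8 12 13 13 13 13 13
141 15 15 15 14 14 14 10 10 10 10 10 10 10  9 11 15 13 12 13 10  7  9 13 13 13 13
144 15 15 15 14 14 13 10 10 10 10 10 10 10  8 15 14 13  9  8 13 12 10 13 13 13 13
147 15 14 14 14 14 12 10 10 10 11 10 10 10  9 16 13 13 13  9  7 12 13 13 13 13 13
150 14 14 15 14 14 11 10 10 11 11 10 10 10 11 16 13 13 13 13 11  8 13 13 13 13 13
153 14 15 15 14 14 10 11 10 11 11 10 10 10 12 16 13 13 13 13 13 13 13 13 13 13 13
156 15 15 15 14 14 10 11 11 11 10 10 10  8 14 14 13 13 13 13 13 13 13 13 13 13 13
159 15 15 14 14 13 11 11 11 10 10 10 10  9 15 14 13 13 13 13 13 13 13 13 13 13 13
```

The needle reads 0.001 rad, both readings taken 0.05 s apart agree, and its extension meets the broad mark. The gripper is clear of everything, so I'm handing in.

```bash
python3 -c "
from bench import hand_in,sense
print(hand_in(),sense()['time'])"
```

```text
the job is handed in; nothing more can be done
the job is handed in; nothing more can be done
```

The solid mass, which felt about 680 g when lifted, is on the balance pan and the pointer last read 0.001 rad from the centre mark; I handed the job in after 32.6 s with the judge's verdict not shown, the one dummy I lifted set back on the mat, the other never touched, and no closing picture of the masses.

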